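# Press the studio's four-dot mark into a panel's inventory tag

### The job

Take the blue-handled punch out of its wooden rest and press its four dots into the tag on the back of the panel, centred in the red ring: squarely and evenly so that all four dots bite, with a steady push of about 12 newtons (a blow or shove of 28 would spoil the tag) kept up for two seconds. Lift it straight off without dragging it over the tag or shifting the panel, and put it back upright in its rest, its collar fully down on the block. Come down gently, keep the punch off the rest of the panel, and leave the jar, bottle, tin and tape roll alone.

Things in the scene. Friction and masses are not known exactly. Their poses are not given: they have to be found in the camera images.
- handle (a point): Centre of the punch's blue handle, a 26 x 26 mm square bar 70 mm long (edges rounded 3 mm), the part to grasp. Axes are the punch's own: z runs up its length, x and y are square to the handle's faces. The handle's top is 35 mm above this point, its lower end, on the brass collar, 35 mm below.
- face (a point): Point on the punch's axis 93 mm below the handle's centre; same axes. The tips of the four dots lie level with it if the steel head is screwed fully in, but the head is set anywhere from 0 to 6 mm farther out (it stays put under load), and this point does not follow it: where the dots meet the tag must be felt.
- mark (a point): Centre of the red ring (34 mm outside, 28 mm inside) on the upper face of the aluminium tag, 27 mm above the table. The tag is 60 x 56 mm, flat and level, fixed to the middle brace of the painting panel. z is up; x and y run along the panel's sides.
- panel: Wooden painting panel lying loose, face down, on the table: 160 mm along its x, 200 mm along its y, about 0.8 kg; origin at the centre of its underside, z up. Rails round its edge and the middle brace are 24 mm high; the tag (3 mm) on the brace carries the red ring at the panel's centre.
- pocket (a point): Centre of the mouth of the punch's pocket in its rest, a dark wood block 90 x 90 x 70 mm fixed to the table. The round pocket, 30 mm wide, 64 mm deep, 2 mm chamfer, goes straight down; the punch hangs in it with its collar flat on the block, the handle's centre 41 mm above the mouth and face 52 mm below it. z is up.
- punch: The loose punch, about 0.2 kg; origin as face. Steel head 22 mm across, its four half-ball dots 4 mm across, 2 mm proud, 7 mm off the axis to +x, +y, -x, -y. Brass collar 44 mm across, 52 to 58 mm above face. Dots and tag are rigid: half a millimetre of travel makes many newtons, so read the push from the force; a tilt of 3 degrees lifts a dot off its share.
- brush_jar: Bystander: green glass jar 72 mm wide, 90 mm high, with five brushes reaching to 190 mm; origin under its centre.
- varnish: Bystander: amber glass bottle 60 mm wide, 150 mm high; origin under its centre.
- paint_tin: Bystander: tin 56 mm wide, 60 mm high with a green band; origin under its centre. It stands between the panel and the rest.
- tape_roll: Bystander: yellow tape roll lying flat, 90 mm wide, 24 mm high; origin under its centre.
There are look-alikes about, which are no part of the job. What is meant by the part that bears pocket is not orange or pink, and is the larger of those in its own colour.

How it is judged:
On the way, in this order (a step that is already met when the one before it is completed fails the run):
1. the punch is out of its rest: the face point at least 20 mm above the pocket's mouth (z of face in the frame of pocket above 0.02 m), for 0.1 s.
2. the punch is pressed on the tag with 9.5 to 14.5 N in all, at least 0.7 N on each of the four dots, its axis within 5 mm of the ring's centre, for 1.5 s without a break (contact force between punch and panel between 9.5 and 14.5 N and contact force between each of head_c0, head_c1, head_c2, head_c3 and panel above 0.7 N and horizontal distance between face and mark below 0.005 m), for 1.5 s.
3. the punch is lifted off: the face point at least 20 mm above the tag (z of face in the frame of mark above 0.02 m), for 0.1 s.
At the end, for the whole second after the job is handed in: the punch stands released and at rest in its pocket, upright within 6 degrees, its collar down on the block within 3 mm, within 6 mm of the pocket's centre; the panel lies within 6 mm of where it was, and the four bystanders within 15 mm of where they were (horizontal distance between face and pocket below 0.006 m and z of face in the frame of pocket below -0.049 m and angle between punch's own z axis and vertical below 0.1 rad and linear speed of punch below 0.01 m/s and distance of mark from where it was at the start of the episode below 0.006 m and distance of each of brush_jar, varnish, paint_tin, tape_roll from where it was at the start of the episode below 0.015 m); the robot touches nothing.
It fails at once if the punch bears on the panel with more than 28 N (contact force between punch and panel above 28 N).
It fails at once if the punch touches the panel (over 0.5 N) more than 7 mm away from the ring's centre: wrong place, or dragged (contact force between punch and panel above 0.5 N and horizontal distance between face and mark above 0.007 m).
It fails at once if the punch moves faster than 40 mm/s while it bears on the panel with over 3 N (struck or dragged) (contact force between punch and panel above 3 N and linear speed of punch above 0.04 m/s).
It fails at once if the panel is pushed more than 6 mm, or the robot itself pushes on it with more than 2 N (distance of mark from where it was at the start of the episode above 0.006 m or contact force between any of the fingers, the arm and panel above 2 N).
It fails at once if the jar, bottle, tin or tape roll is pushed more than 15 mm (distance of any of brush_jar, varnish, paint_tin, tape_roll from where it was at the start of the episode above 0.015 m).
It also fails if it takes over 70 s, if anything falls off the work surface, if the arm or the gripper's body presses on something with over 40 N, if the wrist force passes 120 N, or if a joint passes its speed limit or range.

### The arm

A 7-joint arm with a two-finger parallel gripper is mounted at the origin on the work surface. World frame = base frame: x ahead of the robot, y to its left, z up, the work surface at z = 0. Lengths are in m, angles in rad, forces in N, time in s.
With the tool pointing down it reaches from about 0.4 to 0.875 m from the base axis. Payload 19.3 kg.
Tool frame: the origin (TCP) lies on the front face of the gripper's body, between the roots of the fingers; the fingertips stand 73 mm ahead of it and the grasp point (between the pads) lies 54 mm ahead of it; z points along the fingers, y is the direction in which the jaws open and shut (so a half turn about z gives the same grasp; the last joint's range is limited). The gripper opens to 85 mm and grips with 20 to 120 N. Pads are 22 mm wide; open, the fingers measure 114 mm over their backs; the gripper's body (76 mm by 85 mm) begins 54 mm behind the grasp point. The pads swing forward as they close: fully open they stand 13 mm farther back than shut.
Start: joints at [1.188, 0.521, -0.036, 1.599, 0.021, 1.021, -0.113], TCP at [0.192, -0.595, 0.304] pointing down, gripper open.
Joint ranges: [-2.91, 2.91], [-0.3, 2.13], [-1.5, 1.42], [0.17, 2.43], [-1.26, 4.41], [0.16, 1.93], [-2.52, 2.52]. Speed limits (rad/s): [1.89, 1.89, 2.39, 2.39, 3.01, 3.01, 3.01].

### API

Orientations are given as [roll, pitch, yaw] about the fixed x, y, z axes, in that order (R = Rz(yaw) Ry(pitch) Rx(roll)).
In Python, from workcell import bot gives the robot as it stands.
- The arm moves only by the shell command python3 -m crank 'ROWS' [OPENING] [FORCE]. ROWS is a JSON object of lists of equal length, an entry for each row: "travel": the shift along the world's x, y, z in cm, a list of three; "rot": the turn, a rotation vector about the world's x, y, z in degrees, a list of three. A call has 1 to 8 rows; each row is the pose to reach, as a shift and turn from the pose commanded when the call began; what a row does not reach only later rows make up. A row lasts 1/10 s, in which the tool goes at most 50 mm and 8.59 degrees, less where a joint would pass 70% of its speed; a pose out of reach is approached as far as the arm can. A call with a gripper value outside its range is refused whole. OPENING is the opening, from -1 (shut) to 1 (fully open), so that 0 is half open, set as the call begins (- or left out, the last holds). The fingers move at their own pace and stop on an object; FORCE is the grip in N (left out, the last holds). Time passes only in rows, so rows that repeat a pose let the fingers close. It gives the time, the measured TCP pose, the force and the opening at its end, in the units of the state.
- bot.observe(): the state, without advancing time (a new reading comes with each control period).
- bot.grab_frame(name): name is "scene" or "side" or "wrist"; returns the picture (384x512x3 uint8, red, green, blue); there is no depth.
- bot.camera_model(name): a dict with "fx", "fy", "cx", "cy" (pixels), "R" (3x3) and "t" (3): a world point X has camera coordinates R X + t. Camera axes: x right, y down, z forward; pixel columns grow to the right and rows downward; lengths in m; the calibration is good to about 2 mm. A picture is of the moment at which its call begins: read the wrist's pose just before it. camera_model takes no time and is no camera call; for the wrist camera it gives the pose at the moment of the call.
- bot.job_done(): hands the job in, once; it reports no verdict.
Trained networks look in the newest picture that a camera, given by its name, has taken for a name from the list of things; names that differ only in an ending like _2 or _b are one class to them, and where a whole thing is asked for, a point or a joint stands for the part that bears it (a point fixed in the world has none). Each returns a list of dicts, best first, with "conf" (0 to 1); they miss things now and then, are a little off and sometimes report something else, mostly with a low value. They report only what shows in the picture. A call takes as long as a camera call. They do not tell look-alikes from the thing itself.
- bot.silhouettes(camera, thing): "pixels" (384x512 bool, what is visible of it) and "box" ([centre column, centre row, width, height] in pixels, round what is visible of it).
The state is a dict: "clock": time; "qpos": joint angles; "qd": joint speeds; "joint_efforts": joint torques, N m; "position": TCP position; "tool_rot": TCP orientation; "force": force on the tool from outside, world axes, zero at the start; "moment": the same for the moment, N m; "grip_width": finger opening in m.
Only numpy, scipy, OpenCV 4.12 (cv2) and the standard library are available. Lean on these libraries where they do the work, as an engineer would, in place of code of your own. Each camera call takes 0.05 s, during which the arm holds its last target.

## Working session

There is one attempt and no reset: what is moved stays moved. The work goes in short steps, Python scripts to look and compute and a shell command to move; the robot and the scene stay as the last step left them, time stands still between calls to the robot, and variables do not carry over. Pictures are saved under pics/ and viewed, and the job is handed in when it is done.

```bash
ls; mkdir -p pics
python3 - <<'E'
from workcell import bot
import cv2,numpy as np
s=bot.observe()
for k,v in s.items(): print(k,np.round(v,4))
for n in ["scene","side","wrist"]:
    cv2.imwrite(f"pics/a_{n}.png",bot.grab_frame(n)[:,:,::-1])
    m=bot.camera_model(n); print(n,m['fx'],m['cx'],m['cy'],np.round(-np.array(m['R']).T@np.array(m['t']),3),np.round(m['R'],2).tolist())
E
```

```text
pics
clock 0.0
qpos [ 1.1878  0.522  -0.0363  1.5999  0.0212  1.0211 -0.1128]
qd [ 0.0002 -0.002   0.0002  0.0013 -0.0017  0.0004  0.0001]
joint_efforts [-4.00000e-04 -9.27118e+01  1.97970e+00 -3.69932e+01  1.78000e-02
  8.20000e-03  0.00000e+00]
position [ 0.1922 -0.5945  0.3033]
tool_rot [-3.1405e+00  1.0000e-04  3.1280e-01]
force [-0.3383 -0.0836  0.4717]
moment [ 0.0167 -0.0248 -0.0286]
grip_width 0.0852
scene 394.4508465930089 257.43201390034295 190.86547412008247 [ 1.075 -0.21   0.917] [[0.3, 0.95, -0.02], [0.77, -0.25, -0.58], [-0.56, 0.16, -0.81]]
side 384.24898050965965 246.77074499467483 195.26127105698086 [0.346 0.638 0.538] [[-0.97, -0.26, 0.0], [-0.14, 0.5, -0.86], [0.22, -0.83, -0.51]]
wrist 273.78802919768765 255.24004161178917 193.8307325474331 [ 0.259 -0.574  0.373] [[0.31, -0.95, -0.0], [-0.92, -0.3, 0.27], [-0.26, -0.08, -0.96]]
```

View pics/a_scene.png

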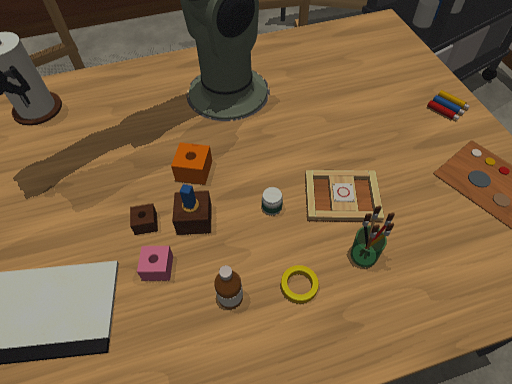

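View pics/a_side.png

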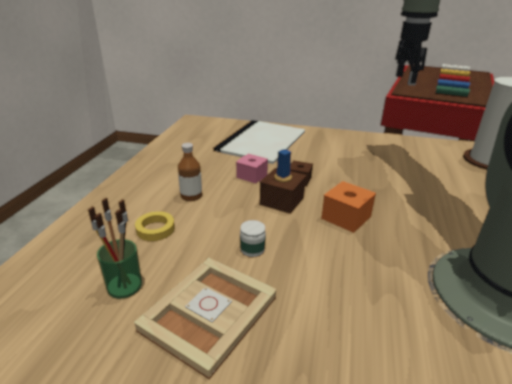

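View pics/a_wrist.png

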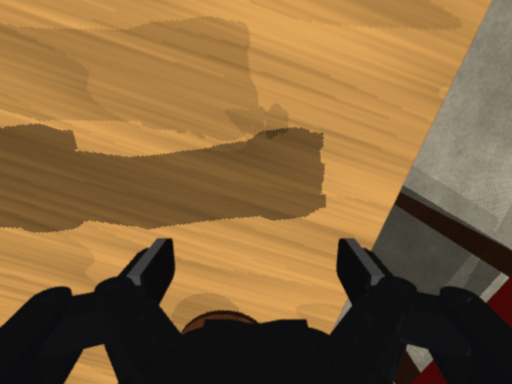

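The scene picture shows the punch (blue handle at 188,195) in the larger dark-brown block at (192,212). The orange, pink and small brown blocks are look-alikes. The panel ring is at (343,192), the tin at (272,200), the jar at (367,245), the bottle at (228,290) and the tape at (300,284).

```bash
cat > h.py <<'E'
from workcell import bot
import cv2,numpy as np
def ray(m,u,v):
    R=np.array(m['R']);c=-R.T@np.array(m['t'])
    d=R.T@np.array([(u-m['cx'])/m['fx'],(v-m['cy'])/m['fy'],1]); return c,d/np.linalg.norm(d)
def tri(rays):
    A=np.zeros((3,3));b=np.zeros(3)
    for c,d in rays:
        P=np.eye(3)-np.outer(d,d);A+=P;b+=P@c
    x=np.linalg.solve(A,b); return x,[float(np.linalg.norm((np.eye(3)-np.outer(d,d))@(x-c))) for c,d in rays]
def onz(r,z): c,d=r; return c+d*(z-c[2])/d[2]
def proj(m,X):
    p=np.array(m['R'])@np.array(X)+np.array(m['t']); return np.array([m['fx']*p[0]/p[2]+m['cx'],m['fy']*p[1]/p[2]+m['cy']])
E
python3 - <<'E'
from h import *
for n in ["scene","side"]:
    bot.grab_frame(n); m=bot.camera_model(n)
    for t in ["handle","mark","pocket","punch","panel","paint_tin","brush_jar","varnish","tape_roll"]:
        for r in bot.silhouettes(n,t)[:3]:
            p=r['pixels']; ys,xs=np.nonzero(p)
            print(n,t,round(r['conf'],2),np.round(r['box'],1),'cen',xs.mean().round(1),ys.mean().round(1),len(xs), onz(ray(m,xs.mean(),ys.mean()),0.03).round(3))
E
```

```text
scene handle 0.61 [189.7 196.9  20.7  33.4] cen 188.7 198.3 407 [ 0.426 -0.221  0.03 ]
scene mark 0.95 [345.1 196.3  81.9  50.2] cen 341.9 195.0 3640 [0.545 0.183 0.03 ]
scene pocket 0.87 [143.6 217.8  28.3  33.8] cen 142.9 218.8 789 [ 0.454 -0.35   0.03 ]
scene pocket 0.81 [192.4 161.5  45.4  41.8] cen 191.6 162.4 1429 [ 0.302 -0.187  0.03 ]
scene pocket 0.67 [192.5 210.4  38.6  45.8] cen 192.9 214.3 1308 [ 0.481 -0.22   0.03 ]
scene punch 0.57 [190.9 198.1  17.7  29.8] cen 188.7 198.1 388 [ 0.425 -0.22   0.03 ]
scene panel 0.7 [343.4 196.6  80.9  49.9] cen 341.4 194.5 3606 [0.543 0.182 0.03 ]
scene paint_tin 0.74 [372.5 237.   39.3  60.6] cen 370.5 239.4 1502 [0.693 0.194 0.03 ]
scene paint_tin 0.64 [271.4 202.4  19.4  29.1] cen 271.8 200.7 519 [ 0.503 -0.006  0.03 ]
scene brush_jar 0.89 [370.2 236.6  40.5  62.5] cen 370.5 239.4 1463 [0.693 0.194 0.03 ]
scene varnish 0.81 [227.9 286.   27.1  43.4] cen 228.4 287.4 955 [ 0.707 -0.182  0.03 ]
scene tape_roll 0.78 [301.9 282.4  35.3  38.9] cen 300.4 283.8 739 [ 0.75  -0.017  0.03 ]
scene tape_roll 0.45 [270.4 200.8  18.5  28.4] cen 271
[... 280 characters left out ...]
2  0.03 ]
side pocket 0.77 [252.4 169.2  32.9  27.9] cen 251.3 167.9 756 [ 0.591 -0.334  0.03 ]
side pocket 0.72 [347.4 208.1  55.9  53.5] cen 347.5 206.1 2066 [ 0.311 -0.196  0.03 ]
side punch 0.88 [283.6 164.5  21.3  34.6] cen 283.0 165.8 453 [ 0.504 -0.373  0.03 ]
side panel 0.65 [204.8 318.6 143.1 121.9] cen 205.7 315.6 9301 [0.528 0.219 0.03 ]
side paint_tin 0.59 [252.8 239.   27.1  35.6] cen 252.2 238.3 774 [ 0.505 -0.009  0.03 ]
side brush_jar 0.92 [114.5 248.2  54.2 107.6] cen 116.3 253.6 3143 [0.761 0.114 0.03 ]
side varnish 0.56 [188.2 172.8  22.9  64.7] cen 189.0 175.0 1077 [ 0.749 -0.246  0.03 ]
side tape_roll 0.66 [153.7 227.6  39.3  32.4] cen 153.8 226.0 863 [0.731 0.005 0.03 ]
```

Run:
```python
from h import *
R={}
for n in ["scene","side"]:
    im=bot.grab_frame(n); m=bot.camera_model(n)
    hsv=cv2.cvtColor(im,cv2.COLOR_RGB2HSV)
    red=(((hsv[...,0]<8)|(hsv[...,0]>172))&(hsv[...,1]>70)).astype(np.uint8)
    x0,y0,x1,y1=(325,180,362,206) if n=="scene" else (180,285,238,322)
    ys,xs=np.nonzero(red[y0:y1,x0:x1]); print(n,len(xs),xs.min()+x0,xs.max()+x0,ys.min()+y0,ys.max()+y0)
    rr=ray(m,(xs.min()+xs.max())/2+x0,(ys.min()+ys.max())/2+y0)
    R.setdefault('ring',[]).append(rr); print(onz(rr,.027))
    blue=((abs(hsv[...,0].astype(int)-110)<14)&(hsv[...,1]>120)).astype(np.uint8)
    x0,y0,x1,y1=(165,170,215,225) if n=="scene" else (265,140,300,190)
    ys,xs=np.nonzero(blue[y0:y1,x0:x1]);print(len(xs),xs.min()+x0,xs.max()+x0,ys.min()+y0,ys.max()+y0)
    R.setdefault('handle',[]).append(ray(m,(xs.min()+xs.max())/2+x0,(ys.min()+ys.max())/2+y0))
for k in R: x,e=tri(R[k]); print(k,x.round(4),np.round(e,4))
```

```text
scene 44 337 349 187 196
[0.53296315 0.19188234 0.027     ]
261 180 194 185 207
side 1 200 200 306 306
[0.54639181 0.19871325 0.027     ]
240 278 288 151 175
ring [0.5406 0.1947 0.0288] [0.0073 0.0073]
handle [ 0.4801 -0.2218  0.1141] [0.0009 0.0009]
```

```bash
python3 -m crank '{"travel":[[3,4,0],[7,9,0],[10,13.5,0],[13.5,18,0],[16.5,22,0],[19.5,26.5,0],[23,31,0],[26,35,0]],"rot":[[0,0,0],[0,0,0],[0,0,0],[0,0,0],[0,0,0],[0,0,0],[0,0,0],[0,0,0]]}' 1
python3 -m crank '{"travel":[[2,2,0],[2,2,0],[2,2,0]],"rot":[[0,0,0],[0,0,0],[0,0,0]]}'
python3 - <<'E'
from h import *
s=bot.observe();print(s['position'],s['tool_rot'],s['force'],s['clock'])
im=bot.grab_frame("wrist");cv2.imwrite("pics/b.png",im[:,:,::-1])
E
```

```text
clock: 2.05
position: [0.4315, -0.2718, 0.3042]
tool_rot: [3.141, -0.0, 0.313]
force: [0.9, -1.1, -0.1]
grip_width: 0.0854
clock: 2.35
position: [0.4507, -0.2535, 0.3039]
tool_rot: [3.142, 0.0, 0.314]
force: [-0.3, -0.7, 1.0]
grip_width: 0.0854
[ 0.45070574 -0.2534721   0.303857  ] [3.14152382e+00 2.33039226e-04 3.13730575e-01] [-0.3432533  -0.71903341  1.00865833] 2.35
```

View pics/b.png

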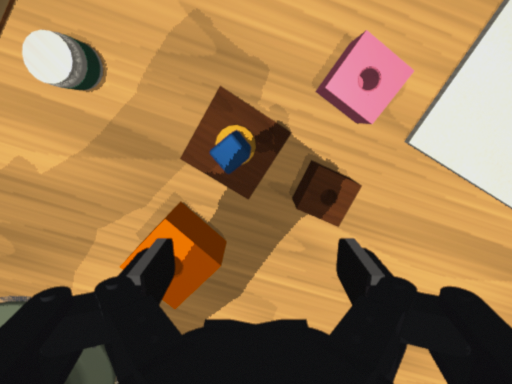

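Run:
```python
from h import *
im=cv2.imread("pics/b.png"); cv2.imwrite("pics/b2.png",cv2.resize(im[75:210,170:300],None,fx=4.4,fy=4.4,interpolation=cv2.INTER_CUBIC))
```

```text
(no output)
```

View pics/b2.png

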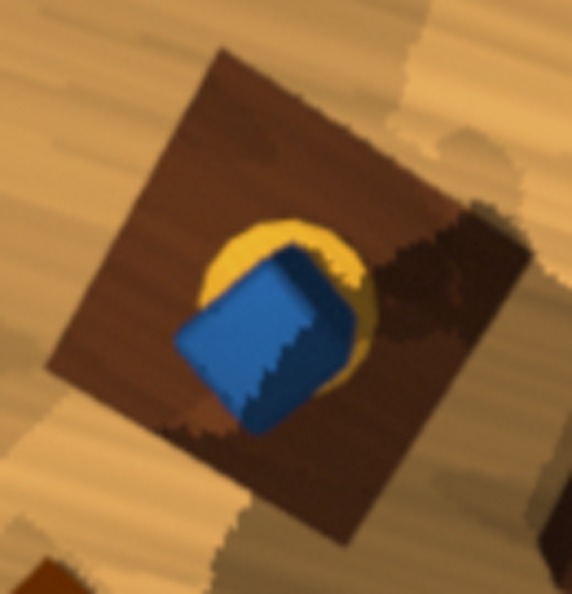

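```bash
python3 - <<'E'
from h import *
m=bot.camera_model("wrist")
P=lambda x,y,z:onz(ray(m,170+(x+.5)/4.4-.5,75+(y+.5)/4.4-.5),z)
A,B,D=[P(*p,.146) for p in((175,340),(275,258),(258,435))]
for a,b in((A,B),(A,D)):
    d=(b-a); print(np.linalg.norm(d),np.degrees(np.arctan2(d[1],d[0])))
print("top centre",(B+D)/2)
c=[P(*p,.07) for p in((222,48),(530,255),(345,545),(45,367))]
for i in range(4):
    d=c[(i+1)%4]-c[i];print(np.linalg.norm(d),np.degrees(np.arctan2(d[1],d[0])))
print("block",np.mean(c,0))
E
python3 -m crank '{"travel":[[-2,0.5,-2],[-3.7,1,-4],[-3.7,1,-4],[-3.7,1,-4]],"rot":[[0,0,0],[0,0,0],[0,0,0],[0,0,0]]}'
python3 - <<'E'
from h import *
import json
m=bot.camera_model("wrist")
im=bot.grab_frame("wrist");cv2.imwrite("pics/c.png",im[:,:,::-1])
json.dump({k:np.array(v).tolist() for k,v in m.items()},open("c.json","w"))
E
```

```text
0.02440790777060817 -33.92114470788294
0.023676824720442982 -122.41092081090994
top centre [ 0.48176078 -0.22268571  0.146     ]
0.0881736439728266 -104.85002320846833
0.08774592985119133 166.15991469448483
0.08889837488698756 75.95411048725714
0.08898380380456195 -14.315188147140637
block [ 0.48032854 -0.22109669  0.07      ]
clock: 2.8
position: [0.4132, -0.2446, 0.2641]
tool_rot: [3.141, 0.0, 0.311]
force: [0.1, -1.5, 0.4]
grip_width: 0.0851
```

View pics/c.png

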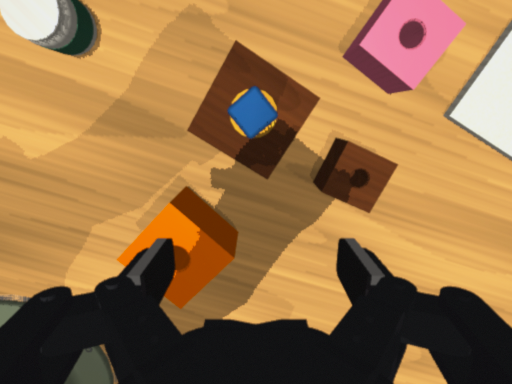

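Run:
```python
from h import *
import json
m=json.load(open("c.json"));im=cv2.imread("pics/c.png")
hsv=cv2.cvtColor(im,cv2.COLOR_BGR2HSV)
blue=((abs(hsv[...,0].astype(int)-107)<15)&(hsv[...,1]>120)).astype(np.uint8)
blue[:80]=0;blue[145:]=0;blue[:,:220]=0;blue[:,290:]=0
c=max(cv2.findContours(blue,0,1)[0],key=cv2.contourArea)
pts=np.array([onz(ray(m,*p),.146)[:2] for p in c[:,0]],np.float32)
(r)=cv2.minAreaRect(pts*1000);print(r, cv2.contourArea(c))
gold=((hsv[...,0]>15)&(hsv[...,0]<28)&(hsv[...,1]>170)&(hsv[...,2]>60)).astype(np.uint8)
cor=[onz(ray(m,*p),.07) for p in((236,41),(319,98),(268,178),(189,129))]
print(np.mean(cor,0)); 
for i in range(4):
    d=cor[(i+1)%4]-cor[i];print(np.linalg.norm(d),np.degrees(np.arctan2(d[1],d[0])))
cv2.imwrite("pics/c2.png",cv2.resize(im[80:145,215:290],None,fx=8,fy=8,interpolation=cv2.INTER_CUBIC))
```

```text
((481.613037109375, -221.15164184570312), (24.592355728149414, 24.432483673095703), 57.16088104248047) 1352.0
[ 0.48113352 -0.22117805  0.07      ]
0.08807679559155478 -104.16099835849249
0.0873721477371934 166.39016488000237
0.08835946077508237 75.60564455553276
0.0870100241343453 -13.793198660912518
```

View pics/c2.png

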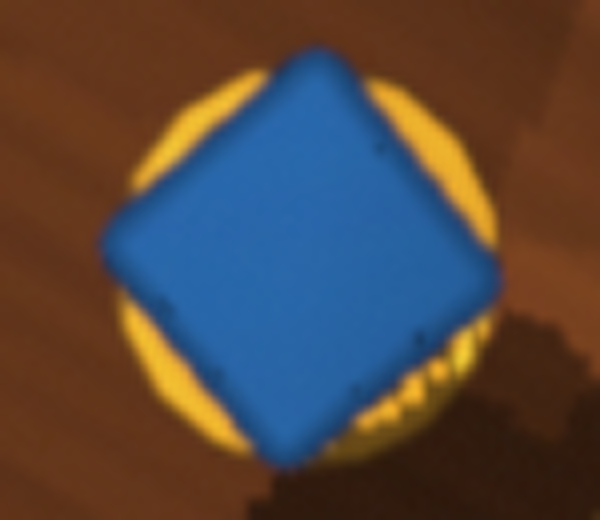

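The handle is centred at (0.4813, -0.2213) with its faces at 57.2°. The block centre agrees at (0.481, -0.221). I'll turn the tool +39.3° and centre it above.

```bash
python3 -m crank '{"travel":[[2,0.6,0],[4,1.3,0],[6,2,0],[6.8,2.33,0],[6.8,2.33,0],[6.8,2.33,0],[6.8,2.33,0],[6.8,2.33,0]],"rot":[[0,0,8],[0,0,16],[0,0,24],[0,0,32],[0,0,39.3],[0,0,39.3],[0,0,39.3],[0,0,39.3]]}'
python3 - <<'E'
from h import *
import json
m=bot.camera_model("wrist");s=bot.observe();print(s['position'],s['tool_rot'],s['qpos'],s['force'])
im=bot.grab_frame("wrist");cv2.imwrite("pics/d.png",im[:,:,::-1])
json.dump({k:np.array(v).tolist() for k,v in m.items()},open("d.json","w"))
hsv=cv2.cvtColor(im,cv2.COLOR_RGB2HSV)
blue=((abs(hsv[...,0].astype(int)-107)<15)&(hsv[...,1]>120)).astype(np.uint8)
c=max(cv2.findContours(blue,0,1)[0],key=cv2.contourArea)
print(cv2.boundingRect(c))
for X in ([.4813,-.2213,.146],[.4813,-.2213,.111]): print(proj(m,X))
E
```

```text
clock: 3.65
position: [0.4817, -0.2206, 0.2642]
tool_rot: [3.141, 0.0, 0.995]
force: [0.5, 1.0, 0.7]
grip_width: 0.0855
[ 0.48168995 -0.22059303  0.26417929] [3.14111313e+00 4.68356309e-05 9.95042843e-01] [ 0.56553579  0.43567549 -0.32769557  1.87938573  0.18128236  0.8548268
 -0.42884542] [0.50232409 1.02064036 0.66448234]
(237, 179, 35, 51)
[254.18590408 215.95107002]
[254.33930925 201.54061528]
```

View pics/d.png

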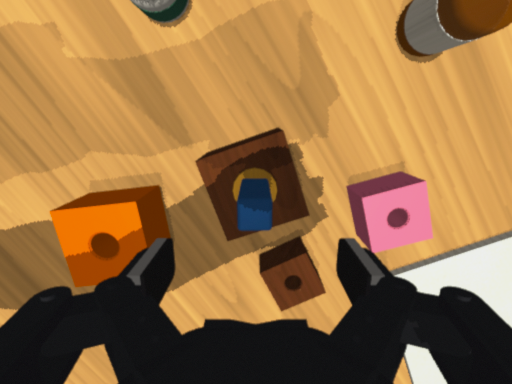

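Picture d shows the handle centred at column 254.5, squared to the jaws between fingers at 170 and 340. Descending.

```bash
python3 -m crank '{"travel":[[0,-0.05,-3],[0,-0.05,-6],[0,-0.05,-8],[0,-0.05,-9.2],[0,-0.05,-9.9],[0,-0.05,-9.9],[0,-0.05,-9.9]],"rot":[[0,0,0],[0,0,0],[0,0,0],[0,0,0],[0,0,0],[0,0,0],[0,0,0]]}'
python3 - <<'E'
from h import *
s=bot.observe();print(s['position'],s['tool_rot'],s['force'],s['moment'])
im=bot.grab_frame("wrist");cv2.imwrite("pics/e.png",im[:,:,::-1])
E
```

```text
clock: 4.4
position: [0.482, -0.2209, 0.1656]
tool_rot: [3.141, -0.0, 0.998]
force: [-0.8, 0.7, 1.1]
grip_width: 0.0858
[ 0.48201176 -0.22088987  0.16563401] [ 3.14062327e+00 -1.20924372e-04  9.98367338e-01] [-0.82263967  0.68939336  1.09146169] [ 0.0138787   0.00429456 -0.03684919]
```

View pics/e.png

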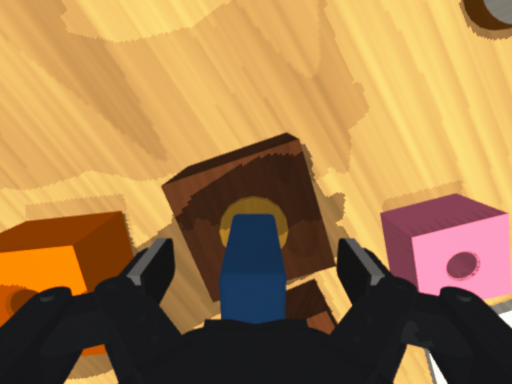

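The handle sits between the jaws (columns 222–285 at the top). Closing.

```bash
python3 -m crank '{"travel":[[0,0,0],[0,0,0],[0,0,0],[0,0,0],[0,0,0],[0,0,0],[0,0,0],[0,0,0]],"rot":[[0,0,0],[0,0,0],[0,0,0],[0,0,0],[0,0,0],[0,0,0],[0,0,0],[0,0,0]]}' -1 30
python3 -m crank '{"travel":[[0,0,0],[0,0,0],[0,0,0]],"rot":[[0,0,0],[0,0,0],[0,0,0]]}' -1 100
python3 - <<'E'
from h import *
s=bot.observe();print(s['position'],s['tool_rot'],s['force'],s['moment'],s['grip_width'])
im=bot.grab_frame("wrist");cv2.imwrite("pics/f.png",im[:,:,::-1])
im=bot.grab_frame("scene");cv2.imwrite("pics/fs.png",cv2.resize(im[120:280,100:420,::-1],None,fx=2.5,fy=2.5,interpolation=cv2.INTER_CUBIC))
E
```

```text
clock: 5.25
position: [0.4817, -0.2208, 0.165]
tool_rot: [3.141, 0.0, 0.999]
force: [-2.3, 0.2, 5.4]
grip_width: 0.0257
clock: 5.55
position: [0.4817, -0.2208, 0.1651]
tool_rot: [3.141, 0.0, 0.999]
force: [-2.5, 0.6, 9.1]
grip_width: 0.0251
[ 0.48167724 -0.22079353  0.16513971] [3.14143594e+00 8.95702961e-05 9.98593568e-01] [-2.54540219  0.63790256  9.05821036] [ 7.26590760e-02  4.30610840e-01 -1.92711233e-04] 0.025102198771305373
```

View pics/fs.png

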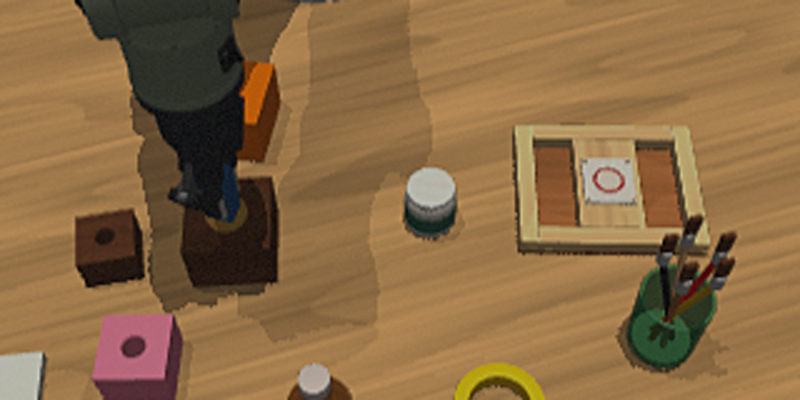

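Grasped, with width 25.1 mm. Lifting straight up.

```bash
python3 -m crank '{"travel":[[0,0,0.7],[0,0,2],[0,0,4],[0,0,6.5],[0,0,9],[0,0,11],[0,0,12],[0,0,12]],"rot":[[0,0,0],[0,0,0],[0,0,0],[0,0,0],[0,0,0],[0,0,0],[0,0,0],[0,0,0]]}'
python3 - <<'E'
from h import *
s=bot.observe();print(s['position'],s['tool_rot'],s['force'],s['moment'],s['grip_width'])
for n in("scene","side"):
  im=bot.grab_frame(n);x,y=(140,120) if n=="scene" else (210,60)
  cv2.imwrite(f"pics/g_{n}.png",cv2.resize(im[y:y+150,x:x+170,::-1],None,fx=4,fy=4,interpolation=cv2.INTER_CUBIC))
E
```

```text
clock: 6.45
position: [0.4819, -0.2209, 0.2863]
tool_rot: [3.139, -0.0, 0.999]
force: [-0.4, 0.4, -2.5]
grip_width: 0.0251
[ 0.48194882 -0.22090225  0.28628727] [ 3.13940928e+00 -2.81300992e-04  9.98503263e-01] [-0.40471757  0.41855536 -2.48493134] [ 0.04751983 -0.03550426 -0.04150835] 0.025098146723778896
```

View pics/g_scene.png

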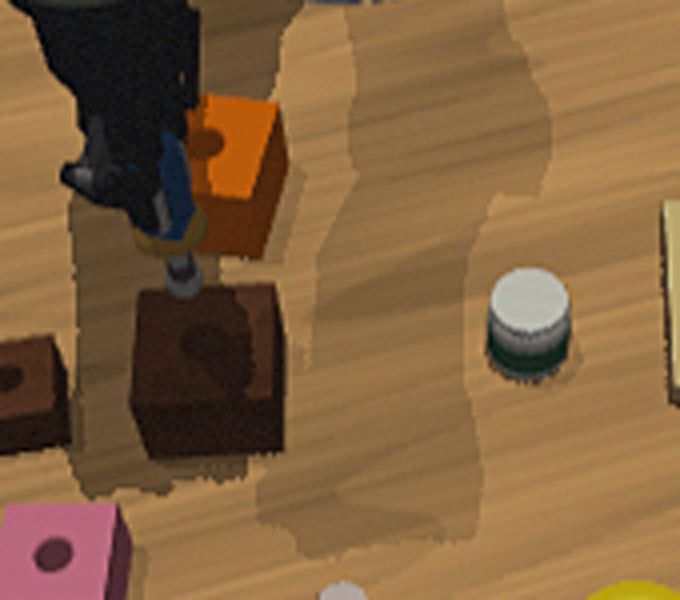

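View pics/g_side.png

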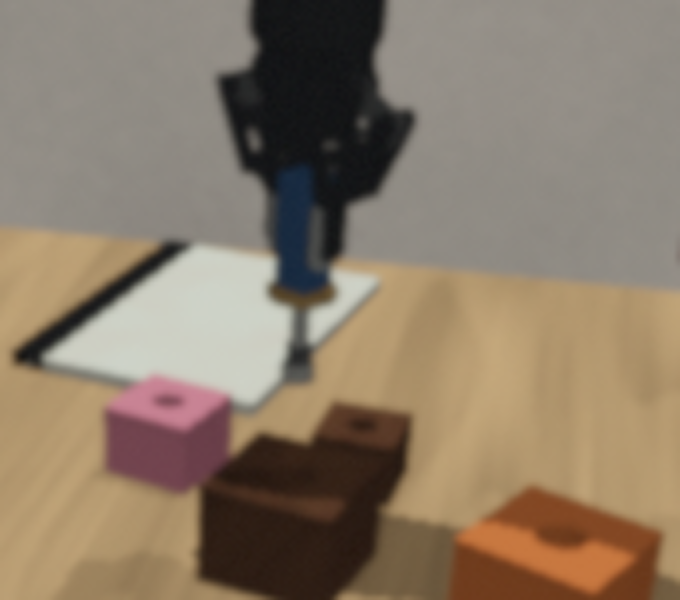

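The punch is out and hangs below the jaws. Checking its tilt against the projected axis.

Run:
```python
from h import *
s=bot.observe();p=np.array(s['position'])
for n,(x,y) in(("scene",(140,120)),("side",(210,60))):
    m=bot.camera_model(n)
    for dz in(-.03,-.054,-.089,-.092,-.12,-.147): print(n,dz,((proj(m,p+[0,0,dz])-[x,y]+.5)*4-.5).round(1))
    im=bot.grab_frame(n).astype(int)
    c=im[y:y+150,x:x+170]
    blue=(c[...,2]>c[...,0]+25)&(c[...,2]>c[...,1]+10)
    gold=(c[...,0]>c[...,2]+50)&(c[...,0]<190)
    for r in range(38,100,4):
        b=np.nonzero(blue[r])[0]; b=b[(b>20)&(b<110)]
        if len(b): print(' row',r*4,'blue',b.min()*4,b.max()*4+3)
```

```text
scene -0.03 [151.9 161.8]
scene -0.054 [159.5 189.4]
scene -0.089 [170.1 227.6]
scene -0.092 [171.  230.7]
scene -0.12 [179.  259.4]
scene -0.147 [186.4 285.8]
 row 152 blue 164 179
 row 168 blue 160 183
 row 184 blue 164 187
 row 200 blue 168 191
 row 216 blue 172 191
 row 232 blue 148 183
side -0.03 [304.9 194.2]
side -0.054 [302.6 234.1]
side -0.089 [299.4 290.5]
side -0.092 [299.1 295.2]
side -0.12 [296.6 338.6]
side -0.147 [294.3 379.1]
 row 168 blue 296 307
 row 184 blue 280 311
 row 200 blue 280 311
 row 216 blue 280 307
 row 232 blue 280 307
 row 248 blue 280 303
 row 264 blue 284 303
 row 280 blue 284 323
```

```bash
python3 -m crank '{"travel":[[0.2,3,0],[0.3,8,0],[0.5,13,0],[0.7,18,0],[0.9,23,0],[1.1,28,0],[1.2,32.5,0],[1.3,35.4,0]],"rot":[[0,0,0],[0,0,0],[0,0,0],[0,0,0],[0,0,0],[0,0,0],[0,0,0],[0,0,0]]}'
python3 -m crank '{"travel":[[0,0,0],[0,0,0],[0,0,0],[0,0,0]],"rot":[[0,0,0],[0,0,0],[0,0,0],[0,0,0]]}'
python3 - <<'E'
from h import *
import json
s=bot.observe();print(s['position'],s['tool_rot'],s['force'],s['moment'],s['grip_width'],s['qpos'])
D={}
for n in("wrist","scene","side"):
  m=bot.camera_model(n);D[n]={k:np.array(v).tolist() for k,v in m.items()}
  im=bot.grab_frame(n);cv2.imwrite(f"pics/h_{n}.png",im[:,:,::-1])
D['pos']=list(s['position']);json.dump(D,open("h.json","w"))
E
```

```text
clock: 7.45
position: [0.4939, 0.1367, 0.2842]
tool_rot: [-3.14, -0.0, 1.002]
force: [-0.3, -0.3, -1.3]
grip_width: 0.0254
clock: 7.85
position: [0.4947, 0.1322, 0.2846]
tool_rot: [-3.141, 0.001, 0.997]
force: [0.1, 0.6, -2.2]
grip_width: 0.0253
[0.49470511 0.13217989 0.28462576] [-3.14138726e+00  6.12439739e-04  9.97061148e-01] [ 0.13301254  0.57011121 -2.20347966] [ 0.00593052 -0.03634677  0.01589446] 0.025252517809816886 [-0.03120917  0.39533055 -0.44690492  1.89765769  0.21498102  0.89603762
 -1.1570372 ]
```

View pics/h_wrist.png

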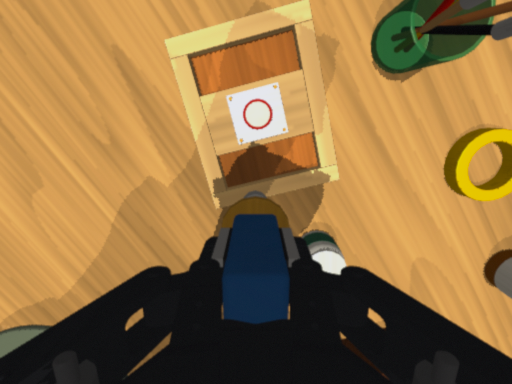

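View pics/h_side.png

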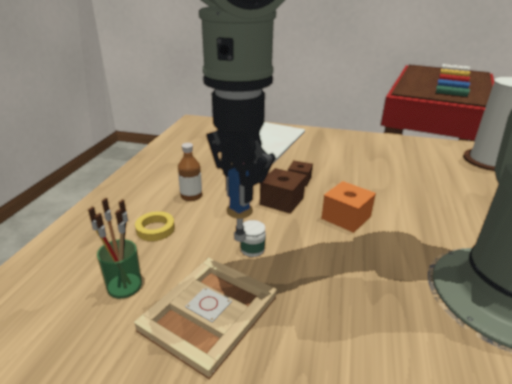

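View pics/h_scene.png

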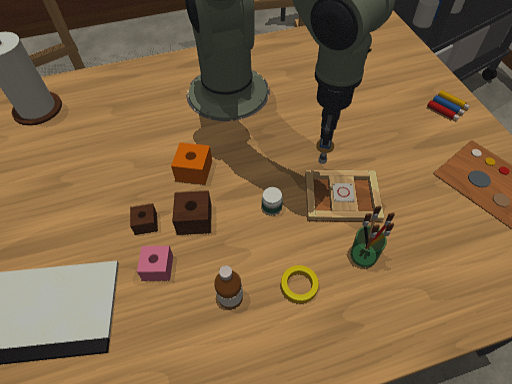

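Run:
```python
from h import *
import json
D=json.load(open("h.json"));m=D["wrist"];p=np.array(D["pos"])
im=cv2.imread("pics/h_wrist.png");hsv=cv2.cvtColor(im,cv2.COLOR_BGR2HSV)
red=(((hsv[...,0]<10)|(hsv[...,0]>170))&(hsv[...,1]>90)).astype(np.uint8)
red[:94]=0;red[135:]=0;red[:,:238]=0;red[:,278:]=0
c=max(cv2.findContours(red,0,1)[0],key=cv2.contourArea);e=cv2.fitEllipse(c);print(e)
r=onz(ray(m,*e[0]),.027);print("ring",r)
pts=np.array([onz(ray(m,*q),.027)[:2] for q in c[:,0]],np.float32)*1000
print(cv2.minEnclosingCircle(pts), cv2.fitEllipse(pts))
sc=cv2.imread("pics/h_scene.png");
f=cv2.imread("pics/f.png")
a=np.hstack([f[180:330,190:325],im[180:330,190:325]])
cv2.imwrite("pics/cmp.png",cv2.resize(a,None,fx=2.9,fy=2.9,interpolation=cv2.INTER_CUBIC))
for dz in(-.019,-.089,-.095,-.147,-.153): print(dz,proj(m,p+[0,0,dz]).round(1))
```

```text
((257.1715393066406, 113.69795989990234), (28.26793098449707, 29.324560165405273), 17.107267379760742)
ring [0.53613967 0.19095157 0.027     ]
((535.9901123046875, 190.49539184570312), 16.735576629638672) ((536.0127563476562, 190.76419067382812), (32.02587127685547, 32.72294998168945), 87.01355743408203)
-0.019 [253.1 305.4]
-0.089 [254.  231.1]
-0.095 [254.1 227.3]
-0.147 [254.4 202.8]
-0.153 [254.4 200.7]
```

View pics/cmp.png

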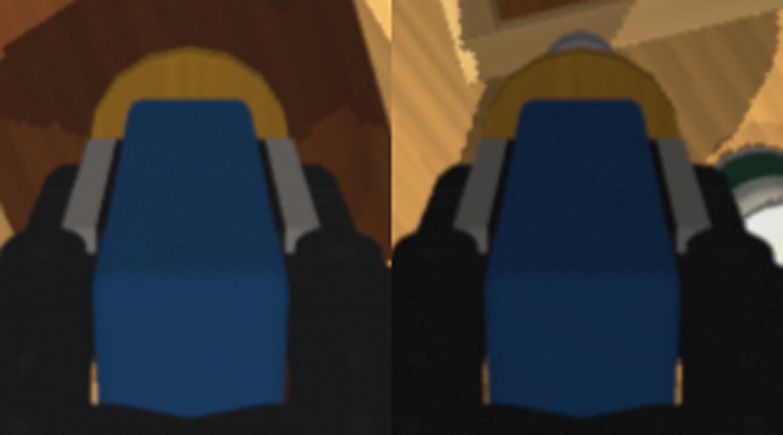

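Run:
```python
from h import *
import json
D=json.load(open("h.json"));m=D["wrist"];p=np.array(D["pos"])
for n in("e","f","h_wrist"):
    im=cv2.imread(f"pics/{n}.png").astype(float)
    v=im[:,245:266].mean(1)  # bgr
    d=v[:,0]/(v.sum(1)+1)
    g=np.gradient(d)
    seg=slice(205,222); w=np.clip(g[seg],0,None); print(n,"gold->blue row",(np.arange(205,222)*w).sum()/w.sum())
    L=np.gradient(v[:,0]); seg=np.arange(265,285);w=np.clip(L[seg],0,None);w[w<w.max()*.3]=0;print("  top edge",(seg*w).sum()/w.sum())
    dr=np.arange(255-3,255+4)
ps=[]
for dx in(0,.001):
  R=np.array([np.cos(.997),np.sin(.997),0])
  print([proj(m,p+R*(.013+dx)+[0,0,z]).round(2) for z in(-.019,-.089)], [proj(m,p+R*(.022+dx)+[0,0,-.092]).round(2)])
```

```text
e gold->blue row 213.57328956045453
  top edge 273.54845360824737
f gold->blue row 213.85162703504145
  top edge 274.0515653775322
h_wrist gold->blue row 213.8816492117152
  top edge 273.96601941747576
[array([253.02, 275.45]), array([253.98, 211.53])] [array([253.99, 196.09])]
[array([253.01, 273.05]), array([253.98, 209.99])] [array([253.98, 194.53])]
```

The handle rows match before and after the lift (213.9 and 274.0), so the punch is square in the jaws. The ring from the wrist picture is at (0.536, 0.191), which agrees with the scene camera. Now moving over it and part-way down.

```bash
python3 -m crank '{"travel":[[1.5,2,0],[3,4.2,0],[4.17,5.91,0],[4.17,5.91,-2.5],[4.17,5.91,-5],[4.17,5.91,-7],[4.17,5.91,-8.3],[4.17,5.91,-8.9]],"rot":[[0,0,0],[0,0,0],[0,0,0],[0,0,0],[0,0,0],[0,0,0],[0,0,0],[0,0,0]]}'
python3 -m crank '{"travel":[[0,0,0],[0,0,0],[0,0,0],[0,0,0]],"rot":[[0,0,0],[0,0,0],[0,0,0],[0,0,0]]}'
python3 - <<'E'
from h import *
s=bot.observe();print(s['position'],s['tool_rot'],s['force'],s['moment'])
p=np.array(s['position'])
for n,(x,y) in(("wrist",(190,130)),("scene",(300,130)),("side",(150,220))):
  im=bot.grab_frame(n);m=bot.camera_model(n)
  cv2.imwrite(f"pics/i_{n}.png",cv2.resize(im[y:y+100,x:x+130,::-1],None,fx=6,fy=6,interpolation=cv2.INTER_CUBIC))
  for X in([.5360,.1908,.027],p+[-.0004,-.0005,-.147],p+[-.0004,-.0005,-.153],p+[-.0004,-.0005,-.092]): print(n,((proj(m,X)-[x,y]+.5)*6-.5).round(1))
E
```

```text
clock: 8.8
position: [0.5362, 0.192, 0.1949]
tool_rot: [-3.141, 0.001, 0.998]
force: [-0.5, 0.4, -2.0]
grip_width: 0.0251
clock: 9.2
position: [0.5366, 0.1924, 0.1966]
tool_rot: [3.141, -0.001, 0.998]
force: [-0.0, 0.7, -2.6]
grip_width: 0.0253
[0.53660814 0.19237727 0.19656336] [ 3.14094054e+00 -7.97625212e-04  9.98499409e-01] [-9.69268681e-04  6.92535531e-01 -2.57702265e+00] [ 0.00341692 -0.03514419 -0.04545313]
wrist [391.  405.7]
wrist [387.8 445. ]
wrist [387.9 432. ]
wrist [385.9 604.3]
scene [261.1 377.2]
scene [271.5 348. ]
scene [269.3 355.8]
scene [292.2 273. ]
side [345.6 505.7]
side [339.7 452.3]
side [340.7 467.4]
side [329.5 307.5]
```

View pics/i_scene.png

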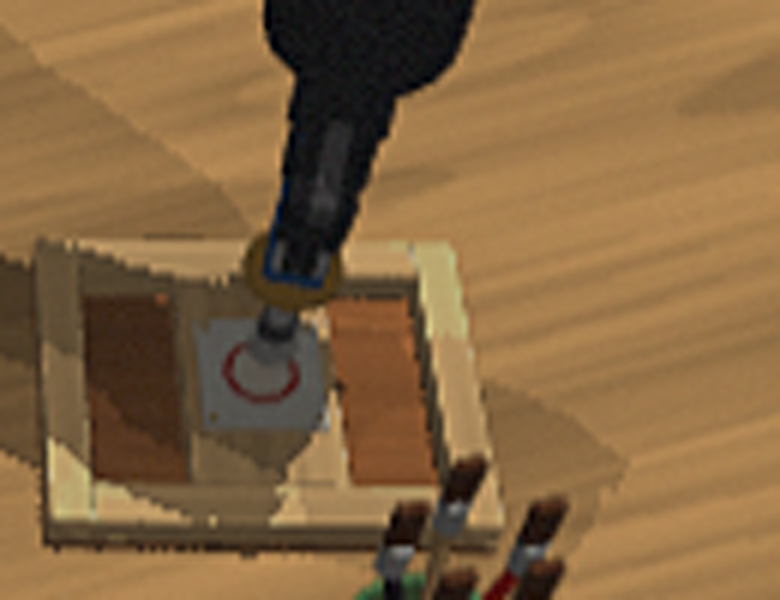

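View pics/i_side.png

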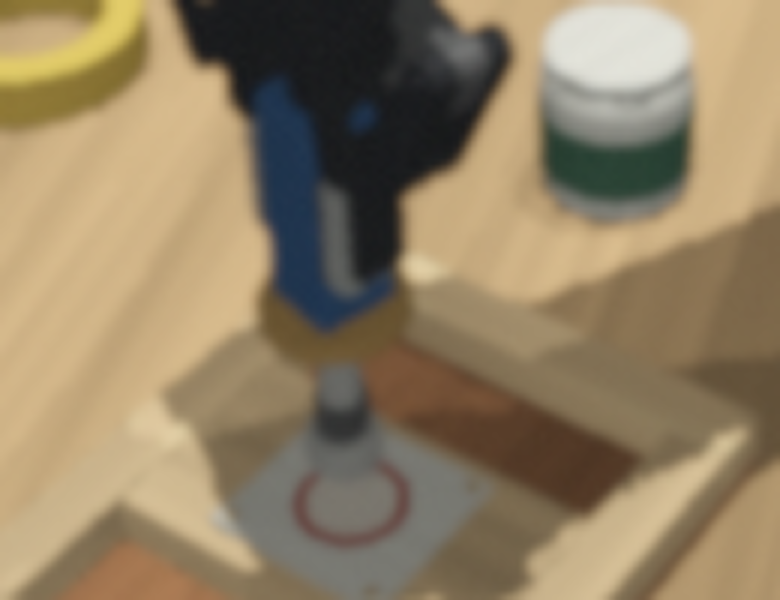

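View pics/i_wrist.png

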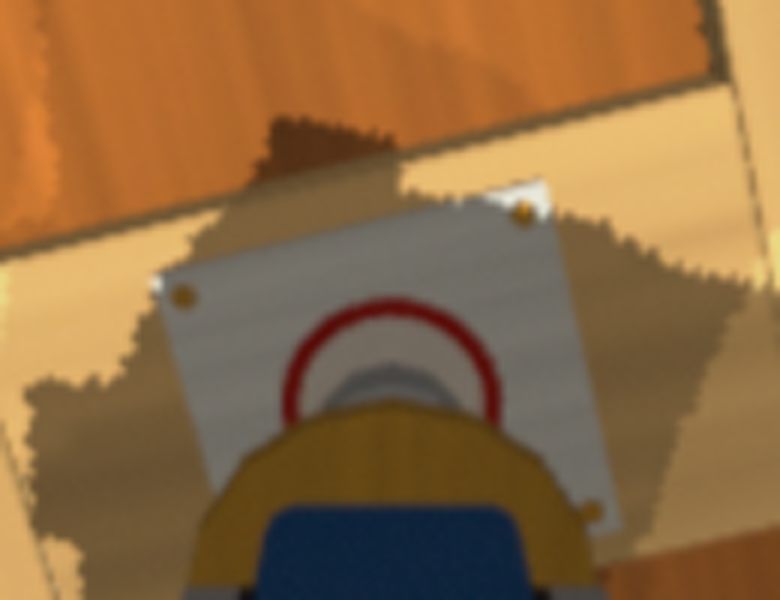

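The side view shows the head (346,462) just above the ring (352,501), as predicted apart from about 1 mm in y. Next I'll check sensor noise and take a force bias.

```bash
python3 -m crank '{"travel":[[0,0,0],[0,0,0],[0,0,0]],"rot":[[0,0,0],[0,0,0],[0,0,0]]}'
python3 - <<'E'
from h import *
P=[]
for i in range(10):
    bot.grab_frame("side");s=bot.observe();P.append(np.r_[s['position'],s['tool_rot'],s['force'],s['moment']])
P=np.array(P);P[:,3]%=2*np.pi
print(P.mean(0).round(4).tolist());print(P.std(0).round(4).tolist())
E
```

```text
clock: 9.65
position: [0.5364, 0.1924, 0.1959]
tool_rot: [-3.142, -0.0, 0.999]
force: [-0.2, 0.2, -1.8]
grip_width: 0.0247
[0.5364, 0.1923, 0.1959, 3.1416, 0.0, 0.9987, 0.0591, 0.0572, -2.099, 0.0055, 0.0062, 0.0014]
[0.0, 0.0, 0.0, 0.0, 0.0, 0.0, 0.3974, 0.5432, 0.3814, 0.0209, 0.0328, 0.0247]
```

```bash
python3 -m crank '{"travel":[[0,-0.05,-0.2],[0,-0.1,-0.4],[0,-0.1,-0.6],[0,-0.1,-0.8],[0,-0.1,-1.0],[0,-0.1,-1.15],[0,-0.1,-1.25],[0,-0.1,-1.3]],"rot":[[0,0,0],[0,0,0],[0,0,0],[0,0,0],[0,0,0],[0,0,0],[0,0,0],[0,0,0]]}'
python3 -m crank '{"travel":[[0,0,0],[0,0,0],[0,0,0]],"rot":[[0,0,0],[0,0,0],[0,0,0]]}'
cat > rd.py <<'E'
from h import *
import sys
P=[]
for i in range(int(sys.argv[1])):
    bot.grab_frame("side");s=bot.observe();P.append(np.r_[s['position'],s['tool_rot'],s['force'],s['moment']])
P=np.array(P);P[:,3]%=2*np.pi;q=P.mean(0)
print(s['clock'],"pos",q[:3].round(5),"rot",q[3:6].round(4),"F",q[6:9].round(2),"Fz range",P[:,8].min().round(2),P[:,8].max().round(2),"M",q[9:].round(4))
F=q[6:9]-[.06,.06,-2.1]; M=q[9:]-[.0055,.0062,.0014]
r=np.array([0,0,-.15]); Mt=M-np.cross(r,F); 
if F[2]>3: print("push",F[2].round(2),"CoP mm (from TCP-moment)",(np.array([-Mt[1],Mt[0]])/F[2]*1000).round(2))
E
python3 rd.py 3
python3 - <<'E'
from h import *
x,y=150,220
im=bot.grab_frame("side");cv2.imwrite("pics/j.png",cv2.resize(im[y:y+100,x:x+130,::-1],None,fx=6,fy=6,interpolation=cv2.INTER_CUBIC))
E
```

```text
clock: 10.95
position: [0.5363, 0.1914, 0.1828]
tool_rot: [-3.142, 0.0, 0.999]
force: [0.4, -0.4, -3.2]
grip_width: 0.0252
clock: 11.25
position: [0.5364, 0.1914, 0.183]
tool_rot: [3.142, -0.0, 0.999]
force: [-0.1, -0.2, -1.4]
grip_width: 0.0247
11.4 pos [0.53638 0.19134 0.18296] rot [ 3.1415e+00 -1.0000e-04  9.9860e-01] F [ 0.06  0.   -1.77] Fz range -1.9 -1.56 M [-0.0137  0.013  -0.0526]
```

View pics/j.png

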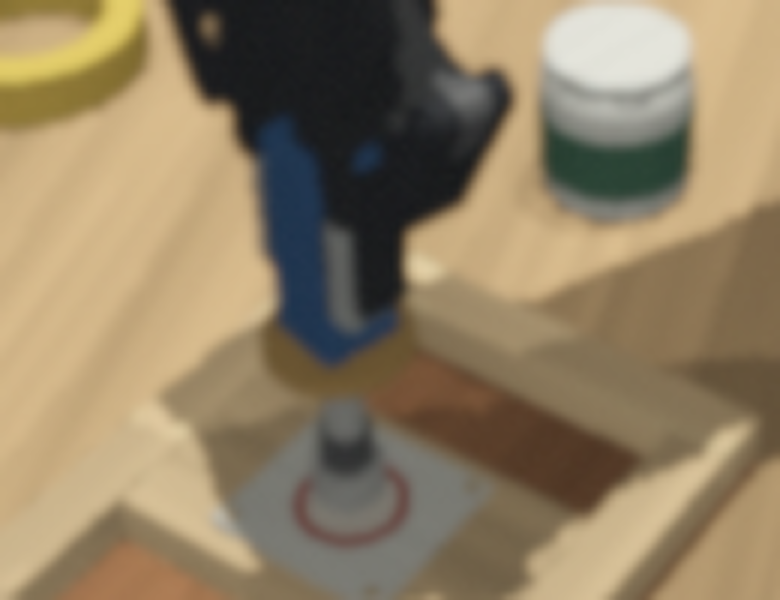

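The head is centred over the ring with about 5 mm left. Creeping down.

```bash
python3 -m crank '{"travel":[[0,0,-0.04],[0,0,-0.08],[0,0,-0.12],[0,0,-0.16],[0,0,-0.20],[0,0,-0.23],[0,0,-0.25],[0,0,-0.25]],"rot":[[0,0,0],[0,0,0],[0,0,0],[0,0,0],[0,0,0],[0,0,0],[0,0,0],[0,0,0]]}'
python3 rd.py 3
```

```text
clock: 12.25
position: [0.5364, 0.1913, 0.1804]
tool_rot: [-3.142, 0.0, 0.999]
force: [0.4, -0.0, -1.7]
grip_width: 0.0253
12.4 pos [0.53636 0.19135 0.18039] rot [3.1416 0.     0.9987] F [ 0.11  0.18 -2.11] Fz range -2.26 -1.83 M [ 0.0458 -0.0039 -0.0191]
```

```bash
python3 -m crank '{"travel":[[0,0,-0.02],[0,0,-0.04],[0,0,-0.06],[0,0,-0.08],[0,0,-0.10],[0,0,-0.10],[0,0,-0.10]],"rot":[[0,0,0],[0,0,0],[0,0,0],[0,0,0],[0,0,0],[0,0,0],[0,0,0]]}'
python3 rd.py 2
```

```text
clock: 13.1
position: [0.5364, 0.1913, 0.1794]
tool_rot: [-3.142, -0.0, 0.999]
force: [0.9, 0.1, -1.7]
grip_width: 0.0248
13.2 pos [0.53637 0.19136 0.17941] rot [ 3.1416 -0.      0.9987] F [-0.12 -0.18 -1.88] Fz range -2.2 -1.57 M [-0.01   -0.0037  0.0199]
```

```bash
python3 -m crank '{"travel":[[0,0,-0.02],[0,0,-0.04],[0,0,-0.06],[0,0,-0.08],[0,0,-0.10],[0,0,-0.10]],"rot":[[0,0,0],[0,0,0],[0,0,0],[0,0,0],[0,0,0],[0,0,0]]}'
python3 rd.py 2
```

```text
clock: 13.8
position: [0.5364, 0.1914, 0.1785]
tool_rot: [3.142, -0.0, 0.999]
force: [-0.7, 0.4, 0.5]
grip_width: 0.025
13.9 pos [0.5364  0.19138 0.17849] rot [ 3.1415e+00 -1.0000e-04  9.9870e-01] F [ 0.26 -0.05  0.59] Fz range 0.51 0.67 M [-0.0228  0.103   0.0191]
```

Contact at about 2.7 N. I'll increase in 0.1 mm steps.

```bash
python3 -m crank '{"travel":[[0,0,-0.005],[0,0,-0.01],[0,0,-0.01]],"rot":[[0,0,0],[0,0,0],[0,0,0]]}'
python3 rd.py 8
```

```text
clock: 14.2
position: [0.5364, 0.1914, 0.1784]
tool_rot: [3.142, -0.0, 0.999]
force: [0.2, 0.1, 2.7]
grip_width: 0.025
14.6 pos [0.5364  0.19137 0.17836] rot [ 3.1415e+00 -1.0000e-04  9.9870e-01] F [-0.69 -0.16  3.23] Fz range 2.35 4.24 M [-0.0286  0.1703 -0.0038]
push 5.33 CoP mm (from TCP-moment) [-9.83 -0.31]
```

```bash
python3 -m crank '{"travel":[[0,0,-0.01],[0,0,-0.02],[0,0,-0.02]],"rot":[[0,0,0],[0,0,0],[0,0,0]]}'
python3 rd.py 12
```

```text
clock: 14.9
position: [0.5364, 0.1914, 0.1783]
tool_rot: [3.141, -0.0, 0.999]
force: [-0.8, -0.4, 6.0]
grip_width: 0.025
15.5 pos [0.53642 0.19141 0.17826] rot [ 3.1415e+00 -2.0000e-04  9.9870e-01] F [-0.98 -0.33  6.04] Fz range 5.18 6.82 M [-0.0867  0.321   0.0007]
push 8.14 CoP mm (from TCP-moment) [-19.58  -4.23]
```

```bash
python3 -m crank '{"travel":[[0,0,-0.007],[0,0,-0.014],[0,0,-0.014]],"rot":[[0,0,0],[0,0,0],[0,0,0]]}'
python3 rd.py 20;python3 rd.py 20
```

```text
clock: 15.8
position: [0.5364, 0.1914, 0.1782]
tool_rot: [3.141, -0.0, 0.999]
force: [-2.0, 0.0, 8.2]
grip_width: 0.0251
16.8 pos [0.53644 0.19141 0.1782 ] rot [ 3.1414e+00 -3.0000e-04  9.9860e-01] F [-1.54 -0.4   7.6 ] Fz range 6.65 8.44 M [-0.1103  0.426   0.0022]
push 9.7 CoP mm (from TCP-moment) [-18.47  -4.8 ]
17.8 pos [0.53644 0.19141 0.17819] rot [ 3.1414e+00 -3.0000e-04  9.9870e-01] F [-1.57 -0.32  7.6 ] Fz range 6.9 8.97 M [-0.1292  0.4189 -0.0021]
push 9.7 CoP mm (from TCP-moment) [-17.35  -8.03]
```

Push is 9.7 N with 1.6 N sideways. I'll ease the sideways load with a shift of under 0.1 mm, which makes the moment reading clean, and bring the push to 12 N.

```bash
python3 -m crank '{"travel":[[-0.003,-0.001,-0.007],[-0.006,-0.002,-0.014],[-0.006,-0.002,-0.014]],"rot":[[0,0,0],[0,0,0],[0,0,0]]}'
python3 rd.py 20
```

```text
clock: 18.1
position: [0.5364, 0.1914, 0.1782]
tool_rot: [3.141, -0.0, 0.999]
force: [-1.6, -1.0, 9.6]
grip_width: 0.0254
19.1 pos [0.53643 0.19142 0.17815] rot [ 3.1413e+00 -4.0000e-04  9.9870e-01] F [-1.68 -0.28  8.86] Fz range 8.1 9.84 M [-0.1414  0.4629  0.0059]
push 10.96 CoP mm (from TCP-moment) [-17.9   -8.79]
```

```bash
python3 -m crank '{"travel":[[-0.008,0,-0.003],[-0.016,0,-0.006],[-0.016,0,-0.006]],"rot":[[0,0,0],[0,0,0],[0,0,0]]}'
python3 rd.py 20
```

```text
clock: 19.4
position: [0.5364, 0.1914, 0.1781]
tool_rot: [3.141, -0.001, 0.999]
force: [-1.3, 0.1, 9.2]
grip_width: 0.0252
20.4 pos [0.53636 0.19141 0.17812] rot [ 3.1412e+00 -5.0000e-04  9.9860e-01] F [-1.14 -0.47  8.96] Fz range 8.25 9.48 M [-0.1722  0.3227  0.0047]
push 11.06 CoP mm (from TCP-moment) [-12.31  -8.85]
```

```bash
python3 -m crank '{"travel":[[-0.003,0.017,-0.001],[-0.006,0.034,-0.002],[-0.008,0.05,-0.004],[-0.01,0.068,-0.006],[-0.01,0.068,-0.006]],"rot":[[-0.07,0,0],[-0.15,0,0],[-0.22,0,0],[-0.3,0,0],[-0.3,0,0]]}'
python3 rd.py 20;python3 rd.py 20
```

```text
clock: 20.9
position: [0.5363, 0.1922, 0.1781]
tool_rot: [3.138, 0.004, 0.999]
force: [-0.8, 0.8, 9.7]
grip_width: 0.0248
21.9 pos [0.53631 0.19215 0.17811] rot [3.1382 0.0037 0.9986] F [-0.61 -0.39  9.3 ] Fz range 8.57 9.92 M [-0.1069  0.2752  0.0005]
push 11.4 CoP mm (from TCP-moment) [-14.81  -3.95]
22.9 pos [0.53631 0.19214 0.17809] rot [3.1383 0.0037 0.9986] F [-0.86 -0.17  9.11] Fz range 8.34 9.93 M [-0.1004  0.2474  0.0088]
push 11.21 CoP mm (from TCP-moment) [-9.19 -6.32]
```

```bash
python3 -m crank '{"travel":[[0.02,0.004,-0.001],[0.04,0.008,-0.002],[0.06,0.012,-0.003],[0.085,0.016,-0.005],[0.085,0.016,-0.005]],"rot":[[-0.02,0.1,0],[-0.05,0.2,0],[-0.07,0.3,0],[-0.1,0.4,0],[-0.1,0.4,0]]}'
python3 rd.py 20;python3 rd.py 20
```

```text
clock: 23.4
position: [0.5373, 0.1924, 0.1781]
tool_rot: [-3.14, 0.009, 0.999]
force: [-0.3, 0.2, 9.0]
grip_width: 0.0251
24.4 pos [0.53727 0.19233 0.17809] rot [3.143  0.0087 0.9987] F [-0.07 -0.35  8.73] Fz range 8.03 9.47 M [-0.048   0.0567  0.0014]
push 10.83 CoP mm (from TCP-moment) [-2.89  0.78]
25.4 pos [0.53727 0.19234 0.17807] rot [3.143  0.0087 0.9987] F [-0.2  -0.15  8.54] Fz range 7.33 9.49 M [-0.0368  0.0437  0.0027]
push 10.64 CoP mm (from TCP-moment) [ 0.07 -1.07]
```

The load is now centred (CoP within about 1–2 mm). Bringing the push to 12 N and holding.

```bash
python3 -m crank '{"travel":[[0,0,-0.004],[0,0,-0.008],[0,0,-0.008]],"rot":[[0,0,0],[0,0,0],[0,0,0]]}'
python3 rd.py 25;python3 rd.py 25
```

```text
clock: 25.7
position: [0.5373, 0.1924, 0.178]
tool_rot: [-3.14, 0.009, 0.999]
force: [-0.9, 0.5, 8.6]
grip_width: 0.0248
26.95 pos [0.53727 0.19235 0.17804] rot [3.143  0.0087 0.9987] F [-0.32 -0.13  9.49] Fz range 8.65 10.49 M [-0.0502  0.1019 -0.0131]
push 11.59 CoP mm (from TCP-moment) [-3.4  -2.35]
28.2 pos [0.53727 0.19235 0.17803] rot [3.143  0.0087 0.9987] F [-0.22 -0.09  9.33] Fz range 8.29 10.45 M [-0.0432  0.0839  0.0016]
push 11.43 CoP mm (from TCP-moment) [-3.15 -2.31]
```

Run:
```python
from h import *
a=[]
for n,(x,y) in(("side",(150,220)),("scene",(300,130))):
  im=bot.grab_frame(n);a.append(cv2.resize(im[y:y+100,x:x+130,::-1],None,fx=3,fy=4.5,interpolation=cv2.INTER_CUBIC))
cv2.imwrite("pics/k.png",np.hstack(a))
```

```text
(no output)
```

View pics/k.png

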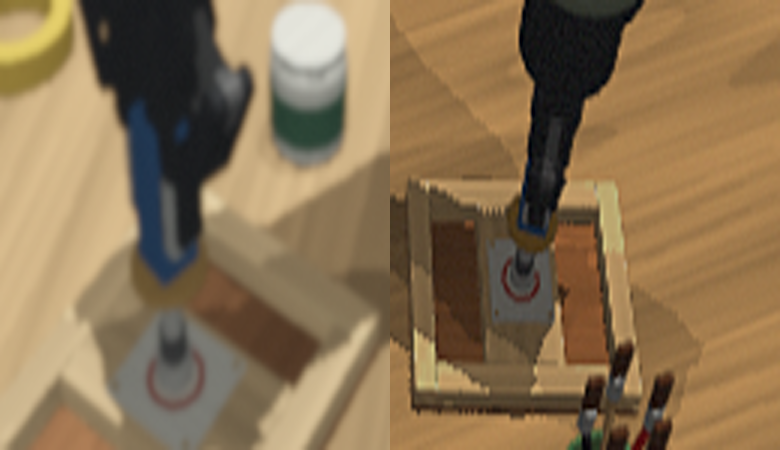

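The head sits centred inside the ring in both views, and the hold has lasted more than 2.5 s at 11.5 N. Lifting straight off.

```bash
python3 -m crank '{"travel":[[0,0,0.03],[0,0,0.07],[0,0,0.15],[0,0,0.4],[0,0,1.2],[0,0,2.7],[0,0,4.5],[0,0,6]],"rot":[[0,0,0],[0,0,0],[0,0,0],[0,0,0],[0,0,0],[0,0,0],[0,0,0],[0,0,0]]}'
python3 -m crank '{"travel":[[0,0,2],[0,0,4],[0,0,5],[0,0,5],[0,0,5]],"rot":[[0.2,-0.2,0],[0.4,-0.4,0],[0.4,-0.4,0],[0.4,-0.4,0],[0.4,-0.4,0]]}'
python3 rd.py 2
python3 - <<'E'
from h import *
for n in("wrist","side"):
  im=bot.grab_frame(n);cv2.imwrite(f"pics/l_{n}.png",im[:,:,::-1])
im=cv2.imread("pics/l_wrist.png").astype(float)
v=im[:,245:266].mean(1);d=v[:,0]/(v.sum(1)+1);g=np.gradient(d)
w=np.clip(g[205:222],0,None); print("gold->blue row",(np.arange(205,222)*w).sum()/w.sum())
L=np.gradient(v[:,0]); seg=np.arange(265,285);w=np.clip(L[seg],0,None);w[w<w.max()*.3]=0;print("  top edge",(seg*w).sum()/w.sum())
print(bot.observe()['qpos'])
E
```

```text
clock: 29.1
position: [0.537, 0.1923, 0.2396]
tool_rot: [-3.14, 0.009, 0.999]
force: [0.5, 1.0, -1.6]
grip_width: 0.0251
clock: 29.6
position: [0.5367, 0.192, 0.2872]
tool_rot: [-3.141, 0.0, 0.999]
force: [0.2, 0.3, -2.4]
grip_width: 0.025
29.7 pos [0.5366  0.192   0.28676] rot [3.1423e+00 1.1000e-03 9.9870e-01] F [ 0.03 -0.54 -2.33] Fz range -2.36 -2.31 M [ 0.0376  0.0084 -0.0096]
gold->blue row 213.8646959972932
  top edge 273.97630331753555
[-0.12987972  0.48286134 -0.44049021  1.74914094  0.24288301  0.96495949
 -1.23780246]
```

View pics/l_wrist.png

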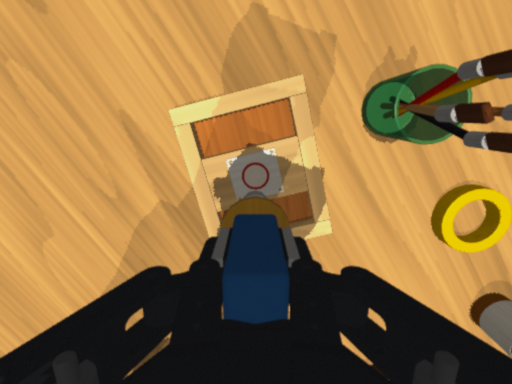

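The punch hasn't slipped (rows 213.9 and 274.0 unchanged) and the panel is where it was. Carrying it back over the rest.

```bash
python3 -m crank '{"travel":[[-0.3,-3,0],[-0.8,-8,0],[-1.6,-13,0],[-2.4,-18,0],[-3.1,-23,0],[-3.8,-28,0],[-4.5,-33,0],[-5,-37.5,0]],"rot":[[0,0,0],[0,0,0],[0,0,0],[0,0,0],[0,0,0],[0,0,0],[0,0,0],[0,0,0]]}'
python3 -m crank '{"travel":[[-0.3,-2.5,0],[-0.49,-3.78,0],[-0.49,-3.78,0],[-0.49,-3.78,0],[-0.49,-3.78,0]],"rot":[[0,0,0],[0,0,0],[0,0,0],[0,0,0],[0,0,0]]}'
python3 rd.py 4
```

```text
clock: 30.6
position: [0.486, -0.1849, 0.2873]
tool_rot: [-3.141, 0.0, 0.999]
force: [1.2, -0.2, -2.4]
grip_width: 0.0249
clock: 31.1
position: [0.4824, -0.2191, 0.2875]
tool_rot: [-3.141, -0.0, 1.001]
force: [-0.2, 0.0, -1.8]
grip_width: 0.0251
31.3 pos [ 0.48231 -0.21956  0.2876 ] rot [ 3.1416e+00 -2.0000e-04  1.0004e+00] F [ 0.44  0.47 -1.9 ] Fz range -2.55 -1.37 M [ 0.0023 -0.0139  0.0072]
```

```bash
python3 -m crank '{"travel":[[-0.06,-0.12,-1],[-0.06,-0.12,-2.5],[-0.06,-0.12,-4],[-0.06,-0.12,-5],[-0.06,-0.12,-5.5],[-0.06,-0.12,-5.5],[-0.06,-0.12,-5.5],[-0.06,-0.12,-5.5]],"rot":[[0,0,0],[0,0,0],[0,0,0],[0,0,0],[0,0,0],[0,0,0],[0,0,0],[0,0,0]]}'
python3 rd.py 3
python3 - <<'E'
from h import *
a=[]
for n,(x,y) in(("side",(230,130)),("scene",(140,140))):
  im=bot.grab_frame(n);a.append(cv2.resize(im[y:y+100,x:x+100,::-1],None,fx=4,fy=4,interpolation=cv2.INTER_CUBIC))
cv2.imwrite("pics/m.png",np.hstack(a))
E
```

```text
clock: 32.1
position: [0.4816, -0.2219, 0.2331]
tool_rot: [3.141, -0.0, 0.999]
force: [-0.3, 0.3, -1.2]
grip_width: 0.0252
32.25 pos [ 0.48153 -0.22192  0.233  ] rot [ 3.1409e+00 -1.0000e-04  9.9860e-01] F [ 0.29  0.58 -1.83] Fz range -2.16 -1.37 M [0.0149 0.0295 0.0014]
```

View pics/m.png

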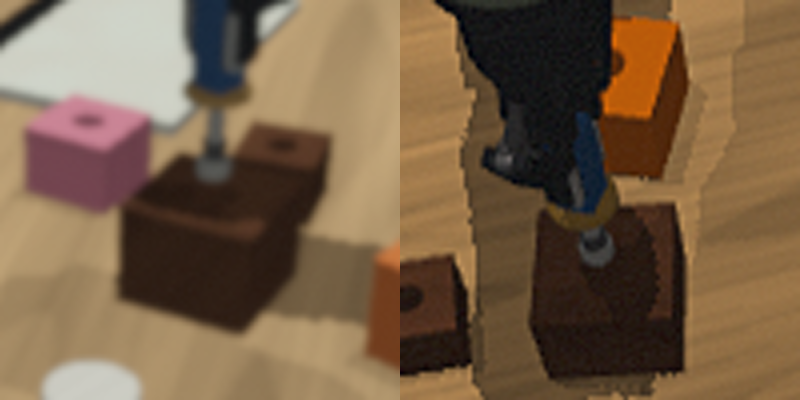

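```bash
python3 -m crank '{"travel":[[0.01,0.11,-0.3],[0.01,0.11,-0.9],[0.01,0.11,-1.5],[0.01,0.11,-2.2],[0.01,0.11,-2.9],[0.01,0.11,-3.2],[0.01,0.11,-3.2]],"rot":[[0,0,0],[0,0,0],[0,0,0],[0,0,0],[0,0,0],[0,0,0],[0,0,0]]}'
python3 rd.py 3
```

```text
clock: 33.05
position: [0.4813, -0.2206, 0.2]
tool_rot: [-3.141, 0.0, 0.999]
force: [0.8, -0.7, -2.1]
grip_width: 0.0252
33.2 pos [ 0.48155 -0.22073  0.20059] rot [ 3.1416 -0.      0.9987] F [-0.72 -0.05 -2.39] Fz range -3.03 -1.82 M [-0.0246 -0.0196 -0.0093]
```

Free inside the pocket. Lowering to just above the seat.

```bash
python3 -m crank '{"travel":[[0.01,0,-0.6],[0.01,0,-1.3],[0.01,0,-2],[0.01,0,-2.6],[0.01,0,-3],[0.01,0,-3.3],[0.01,0,-3.3]],"rot":[[0,0,0],[0,0,0],[0,0,0],[0,0,0],[0,0,0],[0,0,0],[0,0,0]]}'
python3 rd.py 3
python3 -m crank '{"travel":[[0,0,-0.05],[0,0,-0.1],[0,0,-0.15],[0,0,-0.18],[0,0,-0.2],[0,0,-0.2]],"rot":[[0,0,0],[0,0,0],[0,0,0],[0,0,0],[0,0,0],[0,0,0]]}'
python3 rd.py 3
```

```text
clock: 33.9
position: [0.4815, -0.2207, 0.1672]
tool_rot: [-3.141, 0.0, 0.999]
force: [-0.2, 0.8, -2.2]
grip_width: 0.0249
34.05 pos [ 0.48165 -0.22073  0.16762] rot [ 3.1415 -0.      0.9987] F [ 0.43 -0.06 -2.22] Fz range -2.98 -1.8 M [ 0.0081 -0.0023  0.0411]
clock: 34.65
position: [0.4816, -0.2207, 0.1655]
tool_rot: [-3.142, -0.0, 0.999]
force: [-0.4, -0.2, -1.1]
grip_width: 0.0251
34.8 pos [ 0.48159 -0.22076  0.16555] rot [3.1416 0.     0.9987] F [-0.05 -0.51 -2.06] Fz range -2.13 -1.98 M [ 0.0124 -0.0289  0.022 ]
```

```bash
python3 -m crank '{"travel":[[0,0,-0.01],[0,0,-0.02],[0,0,-0.03],[0,0,-0.04],[0,0,-0.05],[0,0,-0.06],[0,0,-0.06]],"rot":[[0,0,0],[0,0,0],[0,0,0],[0,0,0],[0,0,0],[0,0,0],[0,0,0]]}'
python3 rd.py 3
```

```text
clock: 35.5
position: [0.4816, -0.2207, 0.1652]
tool_rot: [3.142, 0.0, 0.999]
force: [-2.6, 1.9, 5.2]
grip_width: 0.025
35.65 pos [ 0.48159 -0.22072  0.16517] rot [3.1415e+00 1.0000e-04 9.9870e-01] F [-2.35  0.57  5.59] Fz range 5.02 5.93 M [ 0.2199  0.4513 -0.0211]
push 7.69 CoP mm (from TCP-moment) [-10.81  17.98]
```

The collar is on the block with about 7 N. Releasing.

```bash
python3 -m crank '{"travel":[[0,0,0],[0,0,0],[0,0,0]],"rot":[[0,0,0],[0,0,0],[0,0,0]]}' -1 20
python3 -m crank '{"travel":[[0,0,0],[0,0,0],[0,0,0],[0,0,0],[0,0,0],[0,0,0],[0,0,0],[0,0,0]],"rot":[[0,0,0],[0,0,0],[0,0,0],[0,0,0],[0,0,0],[0,0,0],[0,0,0],[0,0,0]]}' 1 20
python3 - <<'E'
from h import *
s=bot.observe();print(s['position'],s['force'],s['grip_width'])
im=bot.grab_frame("wrist");cv2.imwrite("pics/n.png",im[:,:,::-1])
E
```

```text
clock: 35.95
position: [0.4816, -0.2207, 0.1652]
tool_rot: [3.142, 0.0, 0.999]
force: [-3.1, 0.1, 5.9]
grip_width: 0.0252
clock: 36.75
position: [0.4816, -0.2207, 0.165]
tool_rot: [-3.142, 0.0, 0.999]
force: [0.1, -0.0, 0.8]
grip_width: 0.0856
[ 0.48159041 -0.22073794  0.1649562 ] [ 0.08051118 -0.01534351  0.7594404 ] 0.08556640897153112
```

View pics/n.png

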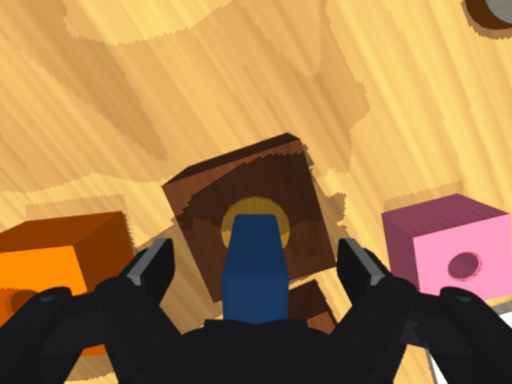

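The jaws are open and the punch stands as before. Retreating upward and checking everything.

```bash
python3 -m crank '{"travel":[[0,0,1],[0,0,3],[0,0,6],[0,0,9],[0,0,10],[-3,-1,10],[-6.5,-2.3,10],[-6.8,-2.4,10]],"rot":[[0,0,0],[0,0,0],[0,0,0],[0,0,0],[0,0,0],[0,0,0],[0,0,0],[0,0,0]]}'
python3 -m crank '{"travel":[[0,0,0],[0,0,0],[0,0,0],[0,0,0]],"rot":[[0,0,0],[0,0,0],[0,0,0],[0,0,0]]}'
python3 - <<'E'
from h import *
m=bot.camera_model("wrist");im=bot.grab_frame("wrist")[:,:,::-1];cv2.imwrite("pics/o_w.png",im)
hsv=cv2.cvtColor(np.ascontiguousarray(im),cv2.COLOR_BGR2HSV)
blue=((abs(hsv[...,0].astype(int)-107)<15)&(hsv[...,1]>120)).astype(np.uint8)
c=max(cv2.findContours(blue,0,1)[0],key=cv2.contourArea);x,y,w,h=cv2.boundingRect(c)
X,e=tri([ray(m,x+w/2,y+h/2)]*1) if 0 else (onz(ray(m,x+w/2,y+h/2),.111),0);print("handle approx",X,(x,y,w,h))
for n in("scene","side"):
  b=bot.grab_frame(n)[:,:,::-1];cv2.imwrite(f"pics/o_{n}.png",b)
  a=cv2.imread(f"pics/a_{n}.png");print(n,bot.observe()['clock'])
a=cv2.imread("pics/a_scene.png");b=cv2.imread("pics/o_scene.png")
ys,xs=[150,310],[130,400]
A=a[150:310,130:400];B=b[150:310,130:400]
cv2.imwrite("pics/o_cmp.png",cv2.resize(np.vstack([A,B]),None,fx=1.85,fy=1.85))
def sh(n,x0,y0,x1,y1):
    a=cv2.cvtColor(cv2.imread(f"pics/a_{n}.png"),6)[y0:y1,x0:x1].astype(np.float32);b=cv2.cvtColor(cv2.imread(f"pics/o_{n}.png"),6)[y0:y1,x0:x1].astype(np.float32)
    return np.round(cv2.phaseCorrelate(a,b,cv2.createHanningWindow(a.shape[::-1],5))[0],2)
print("scene shifts px panel",sh("scene",300,162,388,226),"tin",sh("scene",255,180,290,220),"jar",sh("scene",345,205,400,272),"bottle",sh("scene",208,258,250,312),"tape",sh("scene",275,260,325,306),"punch",sh("scene",168,178,215,238))
print("side: panel",sh("side",130,255,285,370),"tin",sh("side",232,215,272,262),"jar",sh("side",80,190,150,300),"punch",sh("side",258,145,312,212))
E
```

```text
clock: 37.6
position: [0.41, -0.2463, 0.2652]
tool_rot: [-3.14, 0.002, 0.995]
force: [0.4, 0.1, 0.4]
grip_width: 0.0855
clock: 38.0
position: [0.4141, -0.2443, 0.2648]
tool_rot: [-3.141, -0.0, 1.0]
force: [0.1, 1.0, -0.4]
grip_width: 0.0852
handle approx [ 0.48391452 -0.22580617  0.111     ] (291, 118, 48, 38)
scene 38.1
side 38.15
scene shifts px panel [ 0.01 -0.04] tin [0.   0.03] jar [ 0.04 -0.01] bottle [0.56 0.02] tape [-0.05  0.01] punch [-0.01  0.21]
side: panel [-0.01 -0.01] tin [-0.05  0.19] jar [-0.01 -0.02] punch [-0.22 -0.04]
```

View pics/o_cmp.png

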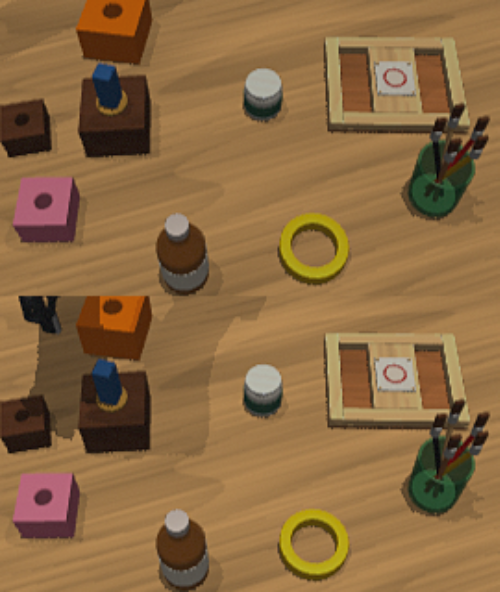

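View pics/o_w.png

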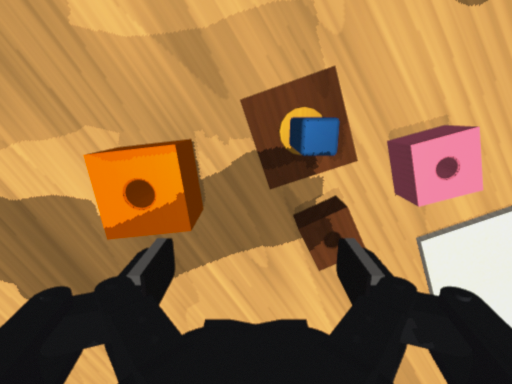

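View pics/o_side.png

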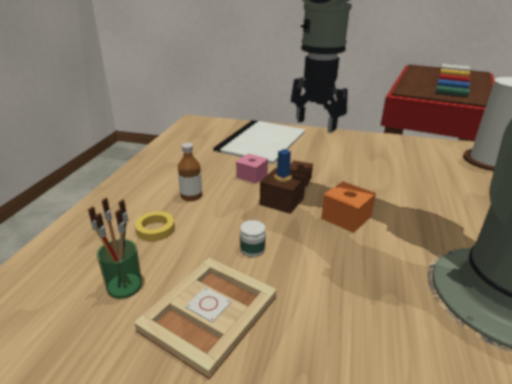

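Everything stands as at the start: picture shifts are 0.2 px or less, and 0.6 px for the bottle (about 1–2 mm). The punch is upright in its rest and the gripper is clear, so I'm handing in.

Run:
```python
from h import *
bot.job_done()
```

```text
the job is handed in; nothing more can be done
```

I took the punch from the larger dark-brown rest, pressed it on the tag inside the red ring, lifted it straight off and put it back in its rest. I handed in at about 38 s. No verdict came back, and the four-dot load is inferred, not measured.

**Press:** The push stayed between about 9.7 and 11.6 N for roughly 12 s. The last 2.5 s were at about 11.5 N, slightly under the 12 N asked. During the hold I trimmed the tool by about 0.5° and less than 1 mm to cancel the side load.

**Dots:** The sensor gives only the total force, so I judged the four dots from the centre of pressure. It ended within about 2 mm of the punch's axis. That figure rests on taking the moment to be measured about 0.26 m above the dots, which I worked out from the data. Taking the moment about the TCP instead put it 3–4 mm off, which would leave one dot short of load. Both views showed the head centred in the ring.

**Last checks:**
- **Punch:** It had not slipped in the jaws after the lift. It seated with about 7 N and is back in its starting place within 0.2 px.
- **Panel and bystanders:** The panel, jar, tin and tape roll moved 0.2 px or less between pictures.
- **Bottle:** It read 0.6 px (about 1–2 mm), which I took to be matching error; it is well inside its 15 mm limit.
- **Disagreement:** One rough handle reading in the last wrist picture came out about 5 mm off. It took the outline's centre of an obliquely seen handle, so I relied on the two fixed cameras instead.

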